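Seal an evidence case in the locking clamp

ROBOT

A 6-joint arm with a two-finger parallel gripper is mounted at the origin on the work surface. World frame = base frame: x ahead of the robot, y to its left, z up, the work surface at z = 0. Lengths are in m, angles in degrees, forces in N, time in s.
With the tool pointing down it reaches from about 0.4 to 0.825 m from the base axis. Payload 7 kg.
Tool frame: the origin (TCP) lies midway between the tips of the shut fingers; the grasp point (between the pads) lies 19 mm behind it; z points along the fingers, y is the direction in which the jaws open and shut (so a half turn about z gives the same grasp; the last joint's range is limited). The gripper opens to 88 mm and grips with 3 to 60 N. Pads are 19 mm wide; open, the fingers measure 130 mm over their backs; the gripper's body (78 mm by 193 mm) begins 47 mm behind the grasp point.
Start: joints at [-46.633, 20.546, 0.682, 0, -70.136, -16.507], TCP at [0.305, -0.602, 0.227] pointing down, gripper open.
Joint ranges: [-176.03, 176.03], [-82.01, 121.73], [-58.28, 71.71], [-173.87, 95.51], [-174.79, -0.11], [-173.66, 173.66]. Speed limits (degrees/s): [136.94, 136.94, 172.46, 180, 180, 180].

INTERFACE

Orientations are given as a 3x3 rotation matrix whose columns are the frame's x, y, z axes.
In Python, from rig import robot gives the robot as it stands. Calls block until the motion is done:
- robot.goto(position, orientation): joint-space move of the TCP to a pose.
- robot.servo_line(position, ori=None, speed=0.15): straight line of the TCP; ori=None keeps the orientation; speed is the mean speed in m/s.
- robot.movej(angles): joint-space move.
- robot.move_gripper(opening): opening from 0.0 (shut) to 1.0 (fully open); the grip force is fixed at half the most; returns when the fingers have stopped.
- robot.dwell(seconds).
- robot.ik(position, orientation): joint angles nearest the present ones, or None.
- robot.grab_frame(name): name is "scene" or "side" or "wrist"; returns (picture, depth): 420x560x3 uint8, red, green, blue; 420x560 float32, m along the optical axis (not along the pixel's ray), 0 where there is no reading.
- robot.camera_info(name): a dict with "vfov" (degrees; the focal length in pixels is half the picture's height over the tangent of half this angle, whatever the lens; pixels are square), "cx", "cy" (the principal point, pixels), "view" (4x4, takes a point from world to camera coordinates); the wrist camera has in their place "T_tool_cam" (4x4, takes a point from camera to tool coordinates, whose origin is the TCP and whose axes are the flange's). Camera axes: x right, y down, z forward; pixel columns grow to the right and rows downward; lengths in m; the calibration is good to about 2 mm. The wrist camera is an equidistant fisheye: a pixel r from the principal point sees the ray r / f radians off the axis. A picture is of the moment at which its call begins: read the wrist's pose just before it. camera_info takes no time and is no camera call.
A pose or a line that the arm cannot do raises robot.Unreachable and nothing moves.
- robot.job_done(): hands the job in, once; it reports no verdict.
Readings, each from a call of its own:
- robot.read_t(): time.
- robot.read_qpos(): joint angles.
- robot.read_qvel(): joint speeds.
- robot.read_effort(): joint torques, N m.
- robot.read_position(): TCP position.
- robot.read_tcp_rot(): TCP orientation.
- robot.read_force(): force on the tool from outside, world axes, zero at the start.
- robot.read_ft_torque(): the same for the moment, N m.
- robot.read_grip_width(): opening from 0.0 (shut) to 1.0 (fully open).
Only numpy, scipy, OpenCV 4.12 (cv2) and the standard library are available. Lean on these libraries where they do the work, as an engineer would, in place of code of your own. Each camera call takes 0.05 s, during which the arm holds its last target.

TASK

Take the blue-banded evidence case out of the slanted rack, lay it flat on the locking clamp's bed with its red seal centred on the anvil under the jaw, and push the handle down until it locks over centre onto the seal and stays by itself for a second. Then free the case by pressing the orange release lever, and set the case down flat inside the green tray, leaving the clamp open. Do not let go of the case in mid-air, and leave the other things where they are.

Things in the scene. Friction and masses are not known exactly. Their poses are not given: they have to be found in the camera images.
- case: evidence case: aluminium box with blue band, 120x40x34 mm, about 0.3 kg; a steel tongue on one end (26 wide, 6 thick, 40 mm long, its underside 17 mm above the box's underside) carries a red seal. Origin: centre of the box's underside; x lengthwise to the tongue, y across, z out of the lid. Starts in either slot of the slanted rack, tilted 0.61 rad, tongue at the upper end
- seal (a point): centre of the top of the red seal disc (22 mm across, 3 mm thick) on the case's tongue: 84 mm along the case's x from its origin, 26 mm above its underside
- rack: fixed grey slanted rack, 160 mm wide, about 95 mm high at the back. Origin: on the table under its middle. The slope rises 35 degrees (0.61 rad) towards its own +x, with a lip 14 mm above the slope at the low end; two slots, centres 45 mm either side of the middle along its y, divided only by a painted line
- clamp: fixed locking clamp on a plywood base 410x90x8 mm. Origin: on the table under the jaw's hinge (50 mm up). Jaw, anvil and bed lie along its +x (base ends at x=195 mm), blue handle and orange release lever along -x; z up. Open, the jaw's pad hangs about 30 mm above where the seal goes: lay the case on the base farther out, then slide it along -x so that the tongue goes under the jaw
- anvil (a point): centre of the top of the clamp's steel anvil (36 mm square), 65 mm along the clamp's x, 24.5 mm above the table: with the case flat on the plywood (top 8 mm above the table) the tongue lies just above it; the jaw's pad comes down here
- bed (a point): point on the top of the plywood (8 mm above the table), 149 mm along the clamp's x: where the origin of the case comes to lie when the seal is on the anvil and the tongue points along the clamp's -x
- jaw_pad: the round steel pad (20 mm across) sprung in the tip of the clamp's jaw; in the locked clamp it presses the seal with about 11 N. Origin: centre of its underside
- handle (a joint): the clamp's handle, hinged across the base at x=-20 mm, 85 mm up in the clamp's frame. 0 = open, raised 1.0 rad above level, pointing up and to the clamp's -x; 1.0 = fully down, level. Pushing it down closes the jaw; it resists with up to about 10 N until about 0.87 (dead centre), then goes over centre and stays at 1.0 by itself; before that it springs open
- grip: the blue plastic grip of the handle, 88 x 26 x 14 mm, from 27 to 115 mm from the handle's hinge. Origin on the handle's hinge axis
- handle_press (a point): point on the upper face of the grip, 100 mm from the handle's hinge (15 mm short of its end): where to push. With the handle down it lies at x = -120 mm, 92 mm above the table in the clamp's frame
- release (a joint): the orange release lever beyond the handle's end, pivoted at x=-145 mm, 65 mm up in the clamp's frame. 0 = at rest, 0.65 = pressed fully down (its tip drops about 32 mm). Pressing its outer end down (under 10 N, light spring back) lifts the locked handle back over centre (at about 0.3 to 0.5) and the clamp springs open
- release_tip (a point): point on the top of the orange lever, 50 mm beyond its pivot (x = -195 mm in the clamp's frame), about 78 mm above the table at rest: where to press. The lever's plate is 34 mm wide and ends 12 mm farther out; the handle's end lies 60 mm nearer the jaw
- tray: fixed flat green tray 220 x 130 mm outside, floor 4 mm thick, rim 15 mm above the table, walls 4 mm. Origin: centre of its underside; x along its length
- spare: bystander: a closed black case 120x40x34 mm with a yellow band, no tongue, lying in the rack's other slot. Origin: centre of its underside
- flask: bystander: round glass flask 153 mm tall, 104 mm wide. Origin: centre of its underside
- cylinder: bystander: amber measuring cylinder 224 mm tall, foot 80 mm. Origin: centre of its underside
- water: bystander: clear bottle with blue cap, 200 mm tall, 64 mm wide. Origin: centre of its underside
- soda: bystander: dark bottle with red cap and label, 180 mm tall, 60 mm wide. Origin: centre of its underside
- tape: bystander: yellow ring (tape core) lying flat, 80 mm across, 25 mm high. Origin: centre of its underside
- jar: bystander: white jar 65 mm high, 64 mm wide. Origin: centre of its underside
Mind the look-alikes: they are no part of the job. Leave any pink or turquoise look-alike of the case alone.

How it is judged:
By the outcome, as a careful person would: the job done as asked, in the order asked, and still so for the second after the job is handed in, with the robot touching nothing.
It also fails if it takes over 72 s, if anything falls off the work surface, if the arm or the gripper's body presses on something with over 40 N, if the wrist force passes 120 N, or if a joint passes its speed limit or range.

## Working session

There is one attempt and no reset: what is moved stays moved. The work goes in short steps, each a Python script; the robot and the scene stay as the last script left them, time stands still between calls to the robot, and variables do not carry over. Pictures are saved under pics/ and viewed, and the job is handed in when it is done.

```bash
ls; mkdir -p pics
python3 - <<'E'
from rig import robot
import cv2,numpy as np
np.set_printoptions(precision=4,suppress=True)
print(robot.read_t())
for n in ["scene","side","wrist"]:
    i=robot.camera_info(n); print(n,i)
    p,d=robot.grab_frame(n)
    np.savez(f"pics/{n}0.npz",p=p,d=d)
    cv2.imwrite(f"pics/{n}0.png",p[:,:,::-1]); print((d>0).mean(), d[d>0].min() if (d>0).any() else 0,d.max())
E
```

```text
pics
0.0
scene {'vfov': 51.39265488724299, 'cx': 280.69470222093935, 'cy': 205.6042605452626, 'view': array([[-0.0335,  0.9993,  0.0186,  0.0138],
       [ 0.6253,  0.0355, -0.7796, -0.1915],
       [-0.7797, -0.0145, -0.626 ,  1.6391],
       [ 0.    ,  0.    ,  0.    ,  1.    ]])}
0.9961947278911565 0.84153473 3.371666
side {'vfov': 53.42722902068752, 'cx': 275.6012728805445, 'cy': 206.9974533635093, 'view': array([[-0.8685, -0.4955,  0.0114,  0.4295],
       [-0.3143,  0.5328, -0.7857,  0.268 ],
       [ 0.3833, -0.686 , -0.6185,  1.259 ],
       [ 0.    ,  0.    ,  0.    ,  1.    ]])}
0.9960119047619047 0.7959084 3.5963366
wrist {'vfov': 65.70646984690485, 'cx': 280.73732623091894, 'cy': 209.32614440767716, 'T_tool_cam': array([[-0.0001, -0.9663, -0.2574,  0.0691],
       [ 1.    , -0.    , -0.0001, -0.0008],
       [ 0.0001, -0.2574,  0.9663, -0.1577],
       [ 0.    ,  0.    ,  0.    ,  1.    ]])}
0.9513988095238095 0.050000276 1.1754699
```

View pics/scene0.png

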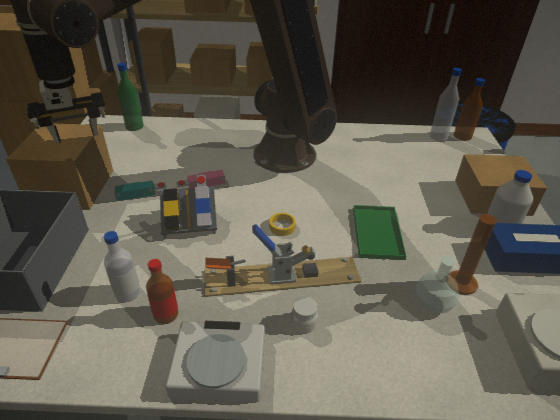

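View pics/side0.png

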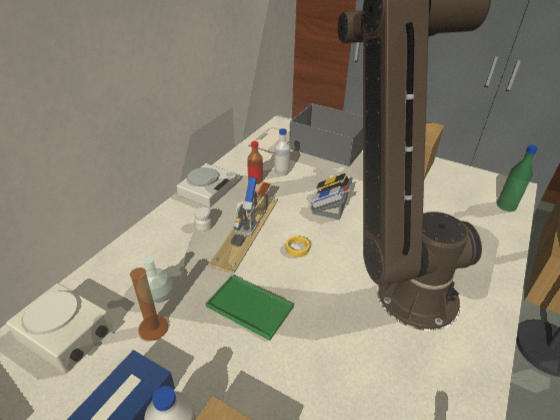

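View pics/wrist0.png

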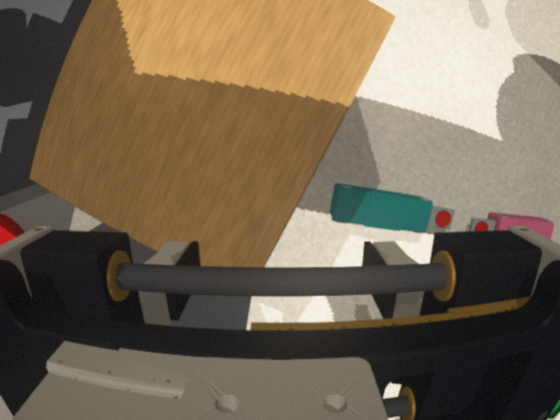

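The candidates for the case in the scene view are the blue-banded box in the rack's right slot (203,205), the yellow-banded black spare (173,210), the turquoise look-alike (135,190) and the pink look-alike (207,180). By the description I choose (203,205), and I'll check it in a close crop.

```bash
cat > h.py <<'E'
import numpy as np,cv2
np.set_printoptions(precision=4,suppress=True)
from rig import robot
def cloud(n,p,d):
    i=robot.camera_info(n); f=210/np.tan(np.radians(i['vfov']/2))
    v,u=np.mgrid[0:420,0:560]
    X=np.stack([(u-i['cx'])/f*d,(v-i['cy'])/f*d,d],-1)
    V=i['view']; return (X-V[:3,3])@V[:3,:3]
def load(n,k=0):
    z=np.load(f"pics/{n}{k}.npz"); return z['p'],z['d']
def grab(n,k):
    p,d=robot.grab_frame(n); np.savez(f"pics/{n}{k}.npz",p=p,d=d)
    cv2.imwrite(f"pics/{n}{k}.png",p[:,:,::-1]); return p,d
E
python3 - <<'E'
from h import *
a,d=load("scene"); c=cloud("scene",a,d)
b,e=load("side"); s=cloud("side",b,e)
c1=cv2.resize(a[165:245,110:240,::-1],None,fx=5,fy=5,interpolation=cv2.INTER_CUBIC)
c2=cv2.resize(a[210:310,190:370,::-1],None,fx=4,fy=4,interpolation=cv2.INTER_CUBIC)
c3=cv2.resize(b[160:280,200:370,::-1],None,fx=4,fy=4,interpolation=cv2.INTER_CUBIC)
for k,x in enumerate([c1,c2,c3]): cv2.imwrite(f"pics/crop{k}.png",x)
for nm,u,v in [("case",203,208),("spare",172,213),("tray",378,232),("tape",282,224),("handle",258,235),("seal",201,180),("base",340,272),("jar",305,307),("table",330,200)]:
    print(nm,c[v,u])
E
```

```text
case [ 0.427  -0.2256  0.0777]
spare [ 0.4466 -0.3119  0.0712]
tray [0.4213 0.2911 0.0045]
tape [ 0.3921  0.0034 -0.0031]
handle [ 0.6282 -0.0503  0.1655]
seal [ 0.3482 -0.2412  0.1202]
base [0.5916 0.165  0.008 ]
jar [0.7557 0.0666 0.0627]
table [ 0.2643  0.1571 -0.0028]
```

View pics/crop0.png

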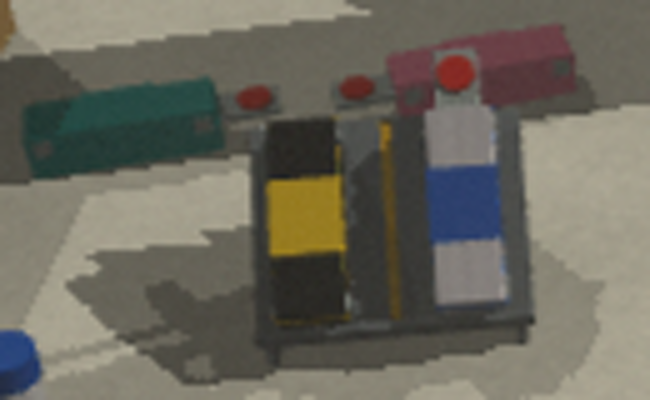

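View pics/crop1.png

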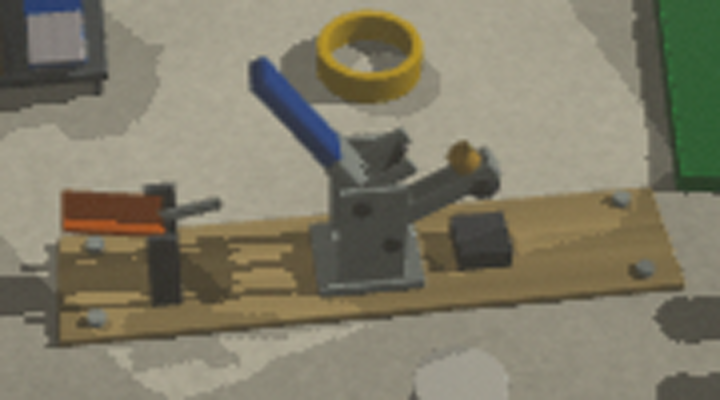

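View pics/crop2.png

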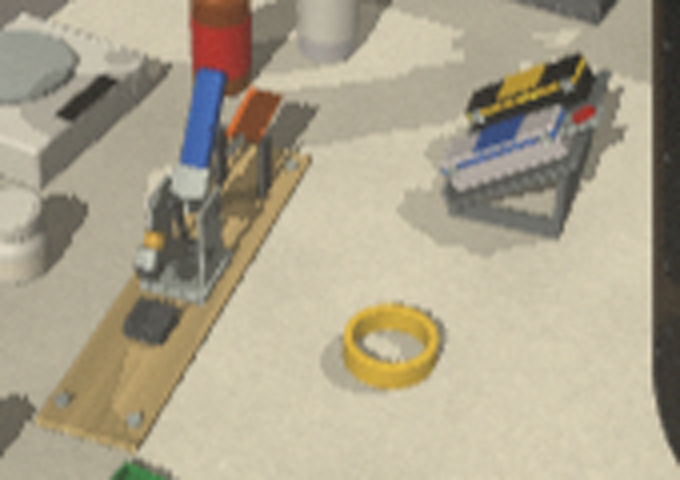

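The crop confirms it: an aluminium box with a blue band and red seal at (201,180), tongue at the upper end near the robot. The clamp's jaw and anvil lie to image right (+y). The turquoise and pink cases lie on the table. Next I'll take coarse poses.

```bash
cat >> h.py <<'E'
def ray(n,u,v,z):
    i=robot.camera_info(n); f=210/np.tan(np.radians(i['vfov']/2)); V=i['view'];R=V[:3,:3]
    dr=np.array([(u-i['cx'])/f,(v-i['cy'])/f,1])@R; o=-V[:3,3]@R
    return o+dr*(z-o[2])/dr[2]
def wpose():
    return np.array(robot.read_position()),np.array(robot.read_tcp_rot())
def wcloud(d,pos,R):
    i=robot.camera_info("wrist"); f=210/np.tan(np.radians(i['vfov']/2))
    v,u=np.mgrid[0:420,0:560]; x=u-i['cx'];y=v-i['cy']; r=np.hypot(x,y)+1e-9; th=r/f
    k=np.tan(th)/r; X=np.stack([x*k*d,y*k*d,d],-1); T=i['T_tool_cam']
    return (X@T[:3,:3].T+T[:3,3])@R.T+pos
def wgrab(k):
    pos,R=wpose(); p,d=robot.grab_frame("wrist"); np.savez(f"pics/wrist{k}.npz",p=p,d=d,pos=pos,R=R)
    cv2.imwrite(f"pics/wrist{k}.png",p[:,:,::-1]); return p,wcloud(d,pos,R)
def rect(P):
    (c,(w,h),a)=cv2.minAreaRect(P.astype(np.float32)); 
    if w<h: w,h=h,w; a+=90
    return np.array(c),w,h,(a+90)%180-90
E
python3 - <<'E'
from h import *
a,d=load("scene"); c=cloud("scene",a,d)
b,e=load("side"); s=cloud("side",b,e)
print("base corners scene",*[ray("scene",u,v,.008) for u,v in [(204.2,269.5),(205.5,296.2),(360.7,281.7),(352.5,257.5)]])
print("side base far end",*[ray("side",200+x/4,160+y/4,.008) for x,y in [(37,425),(138,447),(310,155)]])
for n,im,cl in [("scene",a,c),("side",b,s)]:
    hsv=cv2.cvtColor(im,cv2.COLOR_RGB2HSV)
    m=(cv2.inRange(hsv,(50,120,40),(75,255,255))>0)&(cl[...,2]>-.02)&(cl[...,2]<.04)&(cl[...,1]>.15)&(cl[...,1]<.5)
    P=cl[m]; print(n,"tray",m.sum(),rect(P[:,:2]),P[:,2].mean())
    m=(cv2.inRange(hsv,(105,120,40),(130,255,255))>0)&(cl[...,2]>.03)&(cl[...,2]<.12)&(cl[...,1]<-.15)&(cl[...,1]>-.3)&(cl[...,0]<.55)
    P=cl[m]; mu=P.mean(0); U=np.linalg.svd(P-mu)[2]; print("blue band",len(P),mu,"normal",U[2])
    m=(cv2.inRange(hsv,(105,120,40),(130,255,255))>0)&(cl[...,2]>.05)&(cl[...,2]<.25)&(cl[...,1]>-.15)&(cl[...,1]<.1)&(cl[...,0]>.55)
    P=cl[m]; mu=P.mean(0); U=np.linalg.svd(P-mu)[2]; print("handle",len(P),mu,U[0],P[:,2].max())
    m=(cv2.inRange(hsv,(5,180,60),(14,255,255))>0)&(cl[...,2]>.05)&(cl[...,2]<.12)&(cl[...,0]>.5)&(cl[...,1]<0)&(cl[...,1]>-.25)
    P=cl[m]; print("release",len(P),P.mean(0) if len(P) else 0)
E
```

```text
base corners scene [ 0.601  -0.1987  0.008 ] [ 0.6909 -0.1801  0.008 ] [0.6232 0.217  0.008 ] [0.5354 0.2038 0.008 ]
side base far end [0.6107 0.2245 0.008 ] [0.5278 0.2036 0.008 ] [ 0.5991 -0.198   0.008 ]
scene tray 1010 (array([0.4222, 0.2898]), 0.2098381370306015, 0.126858651638031, -0.9728622436523438) 0.004434392174027603
blue band 194 [ 0.4204 -0.2284  0.0822] normal [0.5531 0.1022 0.8269]
handle 104 [ 0.6193 -0.0338  0.1511] [ 0.0875 -0.5288  0.8442] 0.18557584843304198
release 54 [ 0.6489 -0.1509  0.0745]
side tray 673 (array([0.4137, 0.2922]), 0.21472325921058655, 0.13212452828884125, -1.7045669555664062) 0.0075321000260879095
blue band 36 [ 0.4162 -0.2238  0.0879] normal [0.5085 0.035  0.8603]
handle 150 [ 0.6146 -0.0325  0.1506] [-0.0868  0.5257 -0.8462] 0.18663341392793767
release 9 [ 0.646  -0.1438  0.0751]
```

Run:
```python
from h import *
print(np.array(robot.read_tcp_rot()))
def R(x,z):
    x=np.array(x,float);z=np.array(z,float);z/=np.linalg.norm(z);x-=z*(x@z);x/=np.linalg.norm(x)
    return np.stack([x,np.cross(z,x),z],1)
h=np.array([-.99,-.12,0]); h/=np.linalg.norm(h)
cx=h*np.cos(.61)+[0,0,np.sin(.61)]; n=-h*np.sin(.61)+[0,0,np.cos(.61)]
for s in (1,-1):
    p=np.array([.42,-.226,.083])-n*.029
    for dd in (0,.1):
        print(s,dd,robot.ik(list(p+n*dd),R(s*cx,-n).tolist()))
    print("look down",robot.ik([.45+.0*s,-.23,.28],R(s*h,[0,0,-1]).tolist()))
    k=np.array([.168,-.986,0])
    b=np.array([.61,.018,0])-.149*k
    print("bed",robot.ik(list(b+[0,0,.03]),R(s*k,[0,0,-1]).tolist()))
    print("press0",robot.ik(list(np.array([.61,.018,.173])+.068*k),R(s*k,[0,0,-1]).tolist()))
    print("rel",robot.ik(list(np.array([.61,.018,.045])+.195*k),R(s*k,[0,0,-1]).tolist()))
    print("tray",robot.ik([.42,.29,.01],R(s*np.array([1,0,0]),[0,0,-1]).tolist()))
    print("tray",robot.ik([.42,.29,.01],R(s*np.array([0,-1,0]),[0,0,-1]).tolist()))
    print("look clamp",robot.ik([.61,.02,.3],R(s*k,[0,0,-1]).tolist()))
a,d=load("scene"); c=cloud("scene",a,d)
for nm,u,v in [("water",124,272),("soda",160,297),("flask",438,290),("cyl",465,280),("tape",282,217)]: print(nm,c[v,u])
```

```text
[[-0.8921 -0.4518 -0.0007]
 [-0.4518  0.8921  0.0011]
 [ 0.0001  0.0013 -1.    ]]
1 0 [ -0.9958  31.1613 -18.7344   4.6832 -74.8466 -84.7323]
1 0.1 [ -0.3175  29.8154  -7.4518   4.1377 -87.4754 -84.2472]
look down [ -4.7679   2.4937 -15.3152   0.     -72.1911 -78.3208]
bed [ 34.14    25.2143 -21.0627   0.     -43.723  -24.4705]
press0 [ 13.4071  17.9225 -10.4306   0.     -61.6469  -3.7376]
rel [  1.5686  28.579  -12.4063   0.     -49.0147   8.1009]
tray [ 56.6973  19.7395 -34.6721   0.     -35.5885  33.3027]
tray [ 56.6973  19.7395 -34.6721   0.     -35.5885 -56.6973]
look clamp [ 20.1939  12.3496  -1.1775   0.     -76.4729 -10.5244]
-1 0 [ -0.9958  31.1613 -18.7344   4.6832 -74.8466  95.2677]
-1 0.1 [ -0.3175  29.8154  -7.4518   4.1377 -87.4754  95.7528]
look down [ -4.7679   2.4937 -15.3152   0.     -72.1911 101.6792]
bed [ 34.14    25.2143 -21.0627   0.     -43.723  155.5295]
press0 None
rel [   1.5686   28.579   -12.4063    0.      -49.0147 -171.8991]
tray [  56.6973   19.7395  -34.6721   -0.      -35.5885 -146.6973]
tray [ 56.6973  19.7395 -34.6721   0.     -35.5885 123.3027]
look clamp [ 20.1939  12.3496  -1.1775   0.     -76.4729 169.4756]
water [ 0.7075 -0.361   0.105 ]
soda [ 0.7733 -0.2602  0.1003]
flask [0.7066 0.3802 0.0828]
cyl [0.6222 0.4837 0.0286]
tape [0.3728 0.0025 0.0085]
```

```bash
cat >> h.py <<'E'
def Rot(x,z):
    x=np.array(x,float);z=np.array(z,float);z/=np.linalg.norm(z);x-=z*(x@z);x/=np.linalg.norm(x)
    return np.stack([x,np.cross(z,x),z],1)
DOWN=np.array([0,0,-1.])
E
python3 - <<'E'
from h import *
t=robot.read_t()
robot.goto([.42,-.24,.24],Rot([-.99,-.12,0],DOWN).tolist())
wgrab(1); print(robot.read_t()-t, robot.read_position())
robot.goto([.60,.02,.30],Rot([.168,-.986,0],DOWN).tolist())
wgrab(2); print(robot.read_t()-t, robot.read_position())
E
```

```text
1.4667000000000001 [ 0.4201 -0.2406  0.2399]
2.7417000000000002 [0.5997 0.0189 0.2998]
```

View pics/wrist1.png

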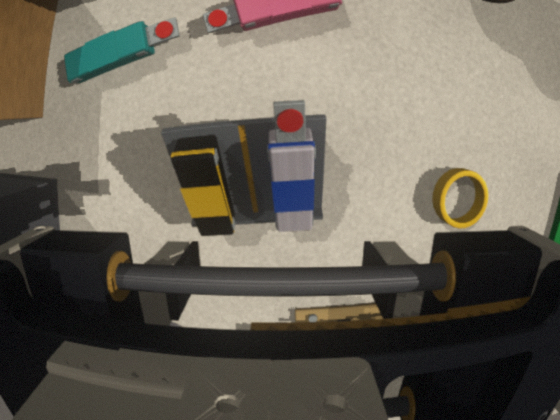

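View pics/wrist2.png

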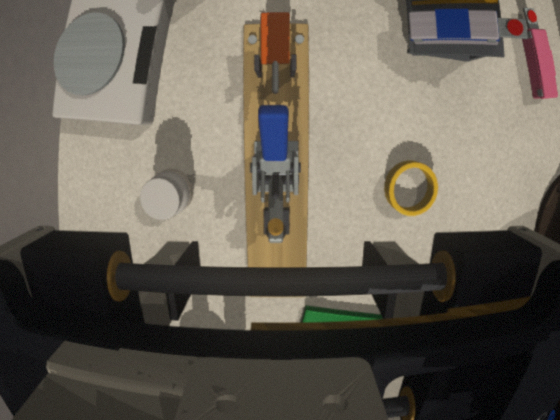

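Wrist1 shows the case lid with its blue band at (292,190) and the seal at (289,121). Wrist2 shows the clamp base along columns 245–308, the orange lever at (275,40) and the blue grip at (273,133). Now I'll fit them from the depth.

Run:
```python
from h import *
def wl(k):
    z=np.load(f"pics/wrist{k}.npz"); return z['p'],wcloud(z['d'],z['pos'],z['R'])
p,c=wl(1); hsv=cv2.cvtColor(p,cv2.COLOR_RGB2HSV)
tb=c[60:100,380:450].reshape(-1,3); print("table z",tb[:,2].mean(),tb[:,2].std())
win=np.zeros(p.shape[:2],bool); win[90:240,262:325]=1
seal=(cv2.inRange(hsv,(0,150,60),(8,255,255))>0)|(cv2.inRange(hsv,(172,150,60),(180,255,255))>0)
P=c[seal&win]; ctr=cv2.minEnclosingCircle(np.argwhere(seal&win)[:,::-1].astype(np.float32)); print("seal",len(P),np.median(P,0),P.mean(0),ctr)
blue=(cv2.inRange(hsv,(105,120,40),(130,255,255))>0)&win
P=c[blue]; mu=np.median(P,0)
# lid plane: seed from band top, ransac-like
Q=c[win]; hdir=np.array([-.99,-.12,0])
pl=P
for _ in range(8):
    mu=pl.mean(0); n=np.linalg.svd(pl-mu)[2][2]; n*=np.sign(n[2])
    pl=P[np.abs((P-mu)@n)<.003] if _<4 else Q[np.abs((Q-mu)@n)<.003]
print("n",n,"tilt",np.degrees(np.arccos(n[2])),"npl",len(pl),"mu",mu, "mean blue",c[blue].mean(0))
hx=-n[:2]/np.linalg.norm(n[:2]); e1=np.array([*hx*n[2],np.hypot(*n[:2])]); e2=np.cross(n,e1)
m=np.abs((c-mu)@n)<.004
m&=win
cv2.imwrite("pics/lid.png",cv2.resize((m*255).astype(np.uint8)[80:250,240:340],None,fx=4,fy=4))
cc=np.stack([(c-mu)@e1,(c-mu)@e2],-1)[m]; 
r=rect(cc); print("rect",r,"pct",np.percentile(cc,[1,50,99],axis=0))
e=e1*np.cos(np.radians(r[3]))+e2*np.sin(np.radians(r[3])); print("axis",e,"yaw",np.degrees(np.arctan2(e[1],e[0])))
print("lid centre",mu+e1*r[0][0]+e2*r[0][1])
ctrb=c[blue&m]; print("band on lid",ctrb.mean(0), len(ctrb))
```

```text
table z 0.00090443224695574 0.022552771457435516
seal 447 [ 0.3463 -0.2422  0.1238] [ 0.3464 -0.2422  0.1246] ((289.5400085449219, 120.5), 12.550055503845215)
n [0.5563 0.1038 0.8245] tilt 34.46469132531246 npl 3425 mu [ 0.4109 -0.2301  0.088 ] mean blue [ 0.4133 -0.2297  0.0871]
rect (array([-0.0096,  0.0004]), 0.12102393060922623, 0.04245522990822792, -0.6492156982421875) pct [[-0.0665 -0.0201]
 [ 0.0048 -0.    ]
 [ 0.0495  0.0198]]
axis [-0.8125 -0.1401  0.5659] yaw -170.21613063698675
lid centre [ 0.4188 -0.229   0.0826]
band on lid [ 0.4184 -0.2288  0.0834] 1217
```

View pics/lid.png

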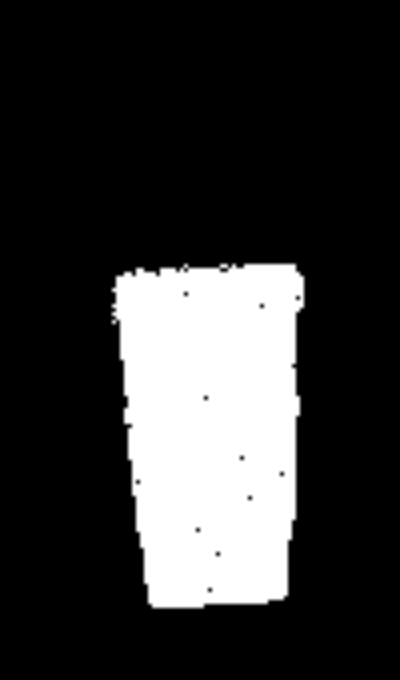

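Lid centre (0.4188,-0.2290,0.0826), lid size 121×42 mm, tilt about 34.5°. The seal predicted from this is (0.346,-0.242,0.1235) and the measured one is (0.3463,-0.2422,0.1238), so they agree. Next is the clamp.

Run:
```python
from h import *
z=np.load("pics/wrist2.npz"); p=z['p'];c=wcloud(z['d'],z['pos'],z['R']); hsv=cv2.cvtColor(p,cv2.COLOR_RGB2HSV)
def plane_r(u,v,h):
    i=robot.camera_info("wrist"); f=210/np.tan(np.radians(i['vfov']/2)); x=u-i['cx'];y=v-i['cy'];r=np.hypot(x,y);th=r/f
    d=np.array([x/r*np.sin(th),y/r*np.sin(th),np.cos(th)]); T=i['T_tool_cam']; R=z['R']; d=R@T[:3,:3]@d; o=R@T[:3,3]+z['pos']
    return o+d*(h-o[2])/d[2]
# wood mask: hue 10-25 
wood=cv2.inRange(hsv,(10,70,60),(25,200,255)); wood[:, :235]=0; wood[:,315:]=0; wood[270:]=0
cv2.imwrite("pics/wood.png",wood[:,200:350])
L=[];Rr=[]
for v in range(28,265,3):
    x=np.where(wood[v]>0)[0]
    if len(x)>15: L.append(plane_r(x.min()-.5,v,.008)); Rr.append(plane_r(x.max()+.5,v,.008))
L=np.array(L);Rr=np.array(Rr)
def fit(P):
    for _ in range(4):
        k=np.polyfit(P[:,1],P[:,0],1); r=P[:,0]-np.polyval(k,P[:,1]); P=P[np.abs(r)<max(.0015,2*r.std())] 
    return k,len(P),r.std()
for P in (L,Rr):
    k,n,s=fit(P); print(k,"angle",np.degrees(np.arctan2(1,k[0])),n,s)
kl,_,_=fit(L);kr,_,_=fit(Rr); s=(kl[0]+kr[0])/2; print("width",abs(kl[1]-kr[1])/np.hypot(1,s), "mid x at y=0",(kl[1]+kr[1])/2)
rows=np.where((wood[:,255:300]>0).sum(1)>5)[0]; print("top row",rows[:5], plane_r(275,rows[0]-.5,.008))
for nm,lo,hi,zr in [("orange",(3,150,60),(14,255,255),(.05,.11)),("bluegrip",(105,120,40),(130,255,255),(.09,.22))]:
    m=(cv2.inRange(hsv,lo,hi)>0)&(c[...,2]>zr[0])&(c[...,2]<zr[1]); m[:,:230]=0;m[:,330:]=0
    P=c[m]; print(nm,len(P),P.mean(0),"min/max",P.min(0),P.max(0)); mu=P.mean(0); print(np.linalg.svd(P-mu)[2])
m=np.zeros(p.shape[:2],bool); m[225:238,267:285]=1; print("pad knob",c[m].mean(0))
```

```text
[-0.1712  0.6552] angle 99.71564014613462 76 0.0004663937873643376
[-0.1691  0.5643] angle 99.60014348801695 76 0.0003062722982359191
width 0.08959684532393009 mid x at y=0 0.6097180956220085
top row [12 13 14 15 16] [ 0.6461 -0.2094  0.008 ]
orange 1412 [ 0.6358 -0.1525  0.0735] min/max [ 0.6145 -0.1845  0.0649] [ 0.6561 -0.1195  0.0813]
[[-0.1703  0.9648 -0.2003]
 [-0.9848 -0.1735  0.0017]
 [-0.0332  0.1975  0.9797]]
bluegrip 1380 [ 0.6165 -0.0409  0.1592] min/max [ 0.601  -0.0655  0.1139] [ 0.6309 -0.0108  0.1854]
[[-0.0958  0.5655 -0.8192]
 [-0.9839 -0.1787 -0.0083]
 [-0.1511  0.8052  0.5734]]
pad knob [0.597  0.0719 0.0963]
```

View pics/wood.png

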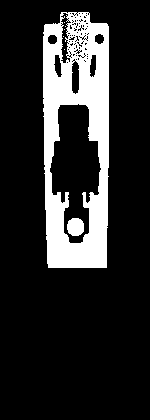

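Run:
```python
from h import *
robot.goto([.567,.25,.28],Rot([.1678,-.9858,0],DOWN).tolist())
wgrab(3); print(robot.read_t(), robot.read_position())
```

```text
3.8667 [0.5673 0.249  0.2803]
```

View pics/wrist3.png

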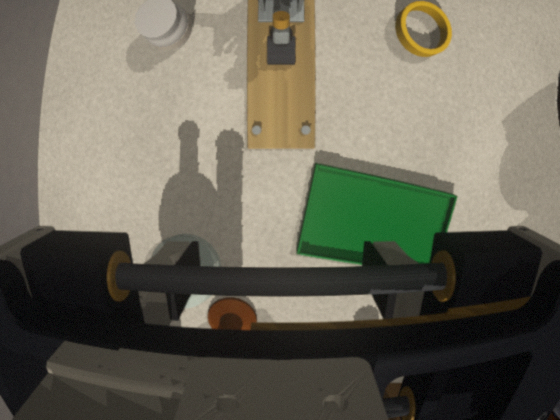

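```bash
cat >> h.py <<'E'
def wray(z,u,v,h):
    i=robot.camera_info("wrist"); f=210/np.tan(np.radians(i['vfov']/2)); x=u-i['cx'];y=v-i['cy'];r=np.hypot(x,y);th=r/f
    d=np.array([x/r*np.sin(th),y/r*np.sin(th),np.cos(th)]); T=i['T_tool_cam']; R=z['R']; d=R@T[:3,:3]@d; o=R@T[:3,3]+z['pos']
    return o+d*(h-o[2])/d[2]
E
python3 - <<'E'
from h import *
X=np.array([-.1678,.9858,0]); Y=np.cross([0,0,1],X); O0=np.array([.6097,0,0])
t=lambda P:((P-O0)@X,(P-O0)@Y)
z3=np.load("pics/wrist3.npz"); p=z3['p']; hsv=cv2.cvtColor(p,cv2.COLOR_RGB2HSV); c3=wcloud(z3['d'],z3['pos'],z3['R'])
g=cv2.cvtColor(p,cv2.COLOR_RGB2GRAY)
wood=cv2.inRange(hsv,(10,70,60),(25,200,255))
for u in (262,275,290,300):
    r=np.where(wood[100:200,u]>0)[0].max()+100.5; print("right end",u,r,t(wray(z3,u,r,.008)))
for v in (75,100,115,140):
    x=np.where(wood[v,235:330]>0)[0]+235; print("sides",v,t(wray(z3,x.min()-.5,v,.008)),t(wray(z3,x.max()+.5,v,.008)))
for u in (272,280,290): print("anvil col",u,g[48:76,u])
for v in (55,):print("anvil row",g[v,258:305])
z2=np.load("pics/wrist2.npz"); h2=cv2.cvtColor(z2['p'],cv2.COLOR_RGB2HSV); w2=cv2.inRange(h2,(10,70,60),(25,200,255)); c2=wcloud(z2['d'],z2['pos'],z2['R'])
for u in (250,254,300,304):
    r=np.where(w2[5:60,u]>0)[0].min()+4.5; print("left end",u,r,t(wray(z2,u,r,.008)))
m=(cv2.inRange(h2,(3,150,60),(14,255,255))>0)&(c2[...,2]>.05)&(c2[...,2]<.11); m[:,:230]=0;m[:,330:]=0
P=c2[m];T=np.stack(t(P),1);print("orange t",np.percentile(T,[1,50,99],axis=0)); 
k=np.polyfit(T[:,0],P[:,2],1);print("orange z fit",k)
m=(cv2.inRange(h2,(105,120,40),(130,255,255))>0)&(c2[...,2]>.09)&(c2[...,2]<.2); m[:,:230]=0;m[:,330:]=0
P=c2[m];T=np.stack(t(P),1);print("grip t",np.percentile(T,[1,50,99],axis=0),np.percentile(P[:,2],[1,99]))
green=(cv2.inRange(hsv,(50,120,40),(75,255,255))>0)&(abs(c3[...,2])<.03)
print("tray",green.sum(),rect(c3[green][:,:2]))
a,d=load("scene")
E
python3 - <<'E'
import cv2
p=cv2.imread('pics/wrist3.png'); cv2.imwrite('pics/anv.png',cv2.resize(p[0:90,230:330],None,fx=6,fy=6,interpolation=cv2.INTER_CUBIC))
E
```

```text
right end 262 148.5 (np.float64(0.2145583082926834), np.float64(-0.02474695526542397))
right end 275 148.5 (np.float64(0.21464510743159784), np.float64(-0.007589182272483924))
right end 290 148.5 (np.float64(0.214638832208818), np.float64(0.01218237706903542))
right end 300 148.5 (np.float64(0.21457127730051304), np.float64(0.025386270901689975))
sides 75 (np.float64(0.11624344318191968), np.float64(-0.04465918150804275)) (np.float64(0.11625782090197612), np.float64(0.04536592091916784))
sides 100 (np.float64(0.14987424697738136), np.float64(-0.04470789365207865)) (np.float64(0.14989175535853608), np.float64(0.04539042540241978))
sides 115 (np.float64(0.1698364145381412), np.float64(-0.04482215501709418)) (np.float64(0.16988203223440074), np.float64(0.0441734495005285))
sides 140 (np.float64(0.20302369817912974), np.float64(-0.04515496722469004)) (np.float64(0.2030655430080082), np.float64(0.04447735950166253))
anvil col 272 [ 66  65  68  65  67  65  67  69  69  71  68  68  71  69  64  67  81 109
 122 121 122 123 141 143 146 145 147 145]
anvil col 280 [ 67  65  65  66  66  67  66  68
[... 338 characters left out ...]
8  64  69  67  69  68  70  71
  74  91 122 127 128 129 130 129 125 127 126]
left end 250 23.5 (np.float64(-0.19487825238867576), np.float64(-0.03520946675923626))
left end 254 23.5 (np.float64(-0.19467352563848847), np.float64(-0.029671383566031117))
left end 300 22.5 (np.float64(-0.1957859165475112), np.float64(0.033658101431035085))
left end 304 22.5 (np.float64(-0.1959186074534038), np.float64(0.03918086010258382))
orange t [[-0.1845 -0.0162]
 [-0.1546  0.0002]
 [-0.1246  0.0155]]
orange z fit [-0.2039  0.0419]
grip t [[-0.0645 -0.0116]
 [-0.0428  0.0002]
 [-0.0123  0.0119]] [0.1159 0.1842]
tray 10392 (array([0.4176, 0.2889]), 0.21810230612754822, 0.12810181081295013, -0.8688812255859375)
```

View pics/anv.png

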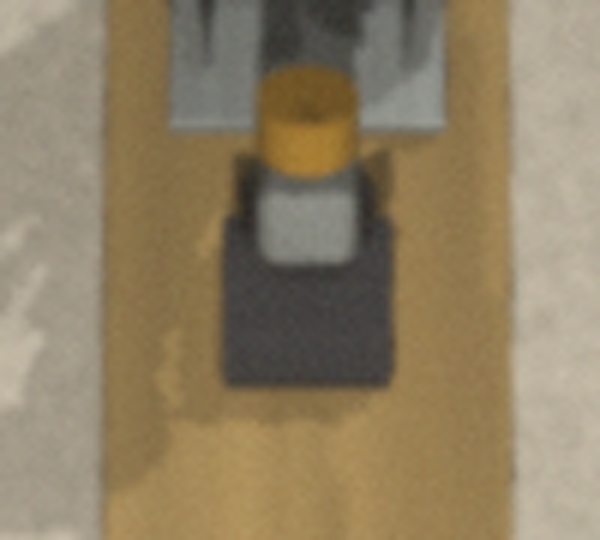

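Clamp origin is (0.6064,0.0193) with x-dir (-0.168,0.986). The base measures 0.410 × 0.090 m and the lever end agrees. Now the grasp.

```bash
cat >> h.py <<'E'
X=np.array([-.1678,.9858,0]); X/=np.linalg.norm(X); Yc=np.cross([0,0,1],X); OC=np.array([.6097,0,0])+.0196*X
def cl(x,z,y=0): return OC+x*X+y*Yc+np.array([0,0,z])
yaw=np.radians(-170.1); ti=np.radians(34.7)
hh=np.array([np.cos(yaw),np.sin(yaw),0]); cx=hh*np.cos(ti)+np.array([0,0,np.sin(ti)]); nn=-hh*np.sin(ti)+np.array([0,0,np.cos(ti)])
Pc=np.array([.4188,-.229,.0826])-.034*nn
RB=Rot(-X,DOWN)
def st(m=""):
    print(m,"t",round(robot.read_t(),2),"pos",np.array(robot.read_position()),"F",np.array(robot.read_force()),"g",round(robot.read_grip_width(),3))
E
python3 - <<'E'
from h import *
z3=np.load("pics/wrist3.npz"); print("anvil edge x", [(wray(z3,u,64.3,.0245)-OC)@X for u in (270,292)], "lat",[(wray(z3,u,55,.0245)-OC)@Yc for u in (266.5,295)])
G=Rot(cx,-nn); p=Pc+.005*nn
robot.move_gripper(.7)
robot.servo_line([.45,-.1,.30],G.tolist() and Rot(hh,DOWN).tolist(),speed=.35)
robot.goto(list(p+.10*nn),G.tolist()); robot.dwell(.2); st("above"); print(p+.1*nn)
g,d=grab("scene",1)
wgrab(4)
robot.servo_line(list(p+.03*nn),speed=.15); robot.dwell(.2); st("near");print(p+.03*nn)
E
```

```text
anvil edge x [np.float64(0.08578540298063972), np.float64(0.0857894044303009)] lat [np.float64(-0.017829589802323513), np.float64(0.01789924099283793)]
above t 7.29 pos [ 0.4595 -0.2214  0.1435] F [-0.5552 -0.503   0.5755] g 0.703
[ 0.4586 -0.2221  0.141 ]
near t 8.21 pos [ 0.4204 -0.2289  0.084 ] F [ 0.0262  0.1413 -0.1582] g 0.698
[ 0.4194 -0.2289  0.0834]
```

View pics/wrist4.png

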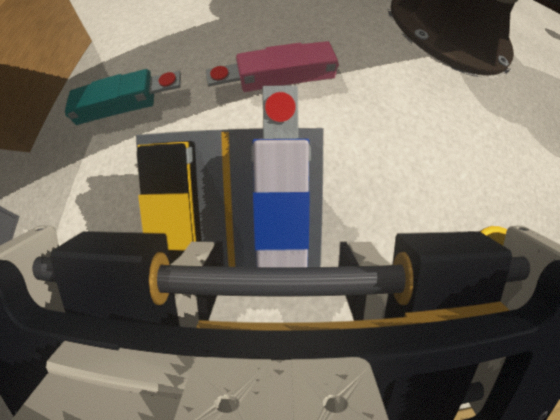

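The wrist view shows the blue-banded case centred at column 281 between the fingers (~195–345), aligned with them, and the spare is clear. The anvil's visible lower edge fits x = 0.083. Going in.

Run:
```python
from h import *
p=Pc+.0055*nn
robot.servo_line(list(p),speed=.08); robot.dwell(.2); st("at")
print(p)
robot.move_gripper(0.); st("gripped")
robot.servo_line(list(np.array(robot.read_position())+.012*nn),speed=.06); st("lift")
robot.servo_line(list(p+.10*nn),speed=.15); st("up")
wgrab(5)
```

```text
at t 8.93 pos [ 0.4033 -0.2318  0.0594] F [-0.0962  0.3768 -0.1644] g 0.7
[ 0.4028 -0.2318  0.0592]
gripped t 9.42 pos [ 0.4029 -0.2317  0.0593] F [-0.4862  1.1601  0.4719] g 0.458
lift t 9.77 pos [ 0.4099 -0.2306  0.0694] F [-0.921  -0.1598 -1.712 ] g 0.453
up t 10.5 pos [ 0.458  -0.2218  0.1405] F [-0.9585 -0.1948 -1.9876] g 0.457
```

View pics/wrist5.png

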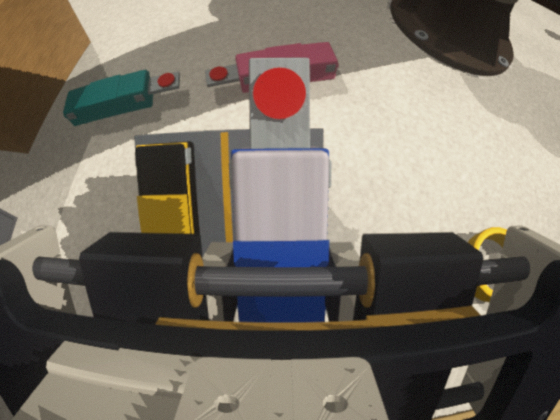

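```bash
cat >> h.py <<'E'
def sealtool(k):
    z=np.load(f"pics/wrist{k}.npz"); hsv=cv2.cvtColor(z['p'],cv2.COLOR_RGB2HSV); c=wcloud(z['d'],np.zeros(3),np.eye(3))
    m=(cv2.inRange(hsv,(0,150,60),(8,255,255))|cv2.inRange(hsv,(172,150,60),(180,255,255)))
    n,l,s,ce=cv2.connectedComponentsWithStats(m); s[0,4]=0; j=s[:,4].argmax(); P=c[l==j]
    # lid normal in tool frame from points around lid
    (u,v),r=cv2.minEnclosingCircle(np.argwhere(l==j)[:,::-1].astype(np.float32))
    return s[j,4],np.median(P,0),(u,v,r),c
E
python3 - <<'E'
from h import *
a,P,uv,c=sealtool(5); print(a,P,uv)
lid=c[160:235,245:318].reshape(-1,3); mu=np.median(lid,0); lid=lid[np.abs(lid[:,2]-mu[2])<.01]; n=np.linalg.svd(lid-lid.mean(0))[2][2]; print(lid.mean(0),n)
E
```

```text
2067 [ 0.0822 -0.0015 -0.0211] (278.78173828125, 92.80030822753906, 25.876821517944336)
[ 0.0394 -0.0007 -0.0289] [-0.004   0.0059 -1.    ]
```

```bash
python3 - <<'E'
from h import *
robot.servo_line([.47,-.15,.27],Rot(hh,DOWN).tolist(),speed=.25)
robot.servo_line([.50,.12,.26],RB.tolist(),speed=.28)
robot.servo_line(list(cl(.203,.10,.0007)),speed=.25); robot.dwell(.2); st("over"); print(cl(.203,.1))
robot.servo_line(list(cl(.203,.0165,.0007)),speed=.12); robot.dwell(.2); st("low"); print("clamp x,y",(np.array(robot.read_position())-OC)@X,(np.array(robot.read_position())-OC)@Yc)
grab("scene",2); grab("side",2)
E
python3 - <<'E'
import cv2
a=cv2.imread('pics/scene2.png')[190:320,240:420]; cv2.imwrite('pics/s2.png',cv2.resize(a,None,fx=4,fy=4,interpolation=cv2.INTER_CUBIC))
a=cv2.imread('pics/side2.png')[140:300,160:340]; cv2.imwrite('pics/e2.png',cv2.resize(a,None,fx=3.5,fy=3.5,interpolation=cv2.INTER_CUBIC))
E
```

```text
over t 14.18 pos [0.572  0.2192 0.1016] F [ 0.087   0.0596 -2.639 ] g 0.455
[0.5723 0.2194 0.1   ]
low t 15.23 pos [0.5721 0.2197 0.0174] F [-0.1016  0.3324 -1.7432] g 0.456
clamp x,y 0.20326948692685687 0.00017851447969131128
```

View pics/s2.png

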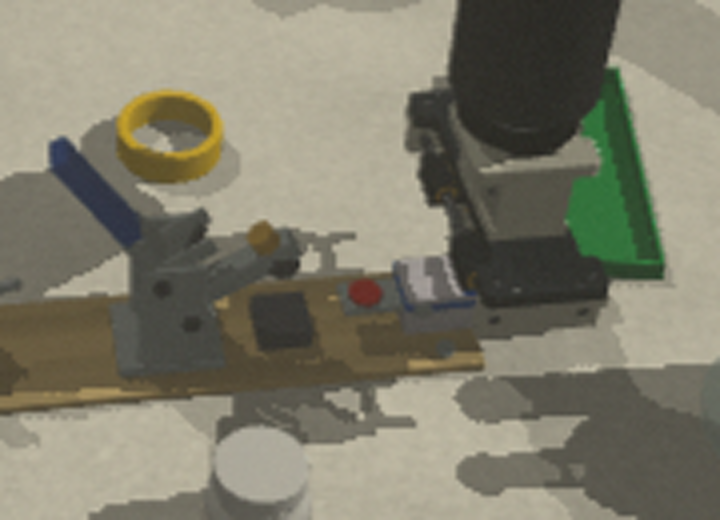

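View pics/e2.png

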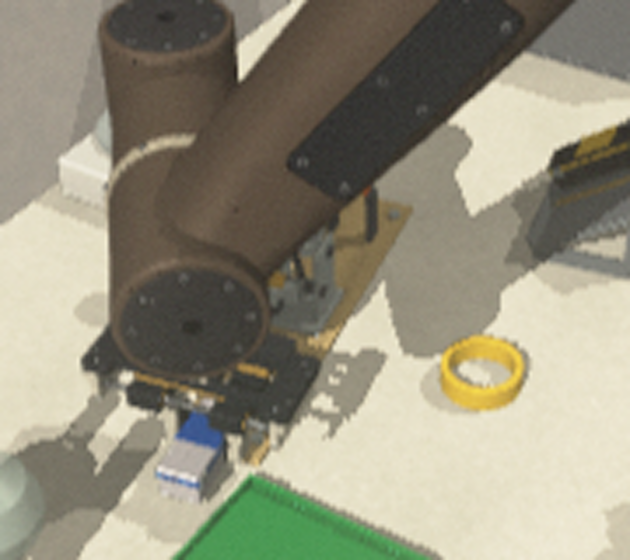

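Run:
```python
from h import *
z=np.load("pics/wrist3.npz"); c=wcloud(z['d'],z['pos'],z['R'])
for u,v in [(257,128),(305,128)]:
    P=c[v-6:v+7,u-6:u+7].reshape(-1,3); print(np.percentile(P[:,2],[5,50,90,98]), (wray(z,u,v,.012)-OC)@X,(wray(z,u,v,.012)-OC)@Yc)
print(np.percentile(c[85:115,265:300,2],[5,50,95]))
```

```text
[0.0064 0.0082 0.0133 0.0141] 0.1676640391829435 -0.030837477595950017
[0.0062 0.0083 0.0133 0.0141] 0.16767848776329952 0.031489858457565724
[0.0063 0.0076 0.009 ]
```

The bolt heads (top z ≈ 14 mm, x = 168 mm, y = ±31 mm) would be in the fingers' way, so I'll slide the case in higher, at TCP z = 24 mm, and lower it only at the end.

```bash
python3 - <<'E'
from h import *
robot.servo_line(list(cl(.203,.024,.0007)),speed=.1)
robot.servo_line(list(cl(.148,.024,.0007)),speed=.08); robot.dwell(.2); st("in")
b=np.array(robot.read_position()); print((b-OC)@X,(b-OC)@Yc)
F0=np.array(robot.read_force())[2]
z=.018
while z>.0115:
    robot.servo_line(list(cl(.148,z,.0007)),speed=.05); f=np.array(robot.read_force())[2]
    print(round(z,4),round(np.array(robot.read_position())[2],4),round(f-F0,2))
    if f-F0>2: break
    z-=.001
b=np.array(robot.read_position()); print((b-OC)@X,(b-OC)@Yc)
wgrab(6);grab("scene",3)
print(sealtool(6)[:3])
E
python3 - <<'E'
import cv2
a=cv2.imread('pics/scene3.png')[190:320,240:420]; cv2.imwrite('pics/s3.png',cv2.resize(a,None,fx=4,fy=4,interpolation=cv2.INTER_CUBIC))
E
```

```text
in t 16.62 pos [0.5809 0.1656 0.024 ] F [ 0.5316  0.4271 -3.1584] g 0.451
0.1484593150500973 0.0006334900838579491
0.018 0.0174 0.58
0.017 0.017 0.74
0.016 0.016 0.88
0.015 0.0149 0.36
0.014 0.0139 0.54
0.013 0.0132 3.05
0.14804354234708214 0.0005290605384577308
(np.int32(238), array([ 0.0748, -0.0009, -0.0208]), (279.0, 106.5, 21.00605010986328))
```

View pics/wrist6.png

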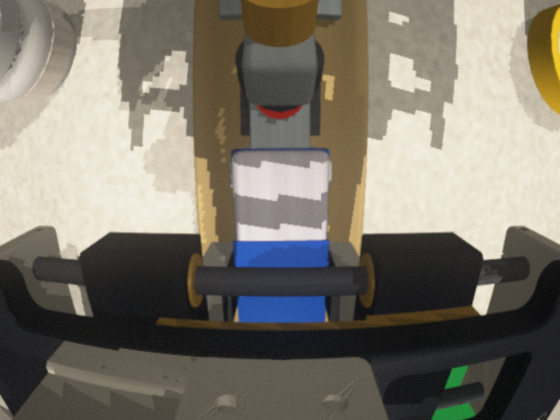

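View pics/s3.png

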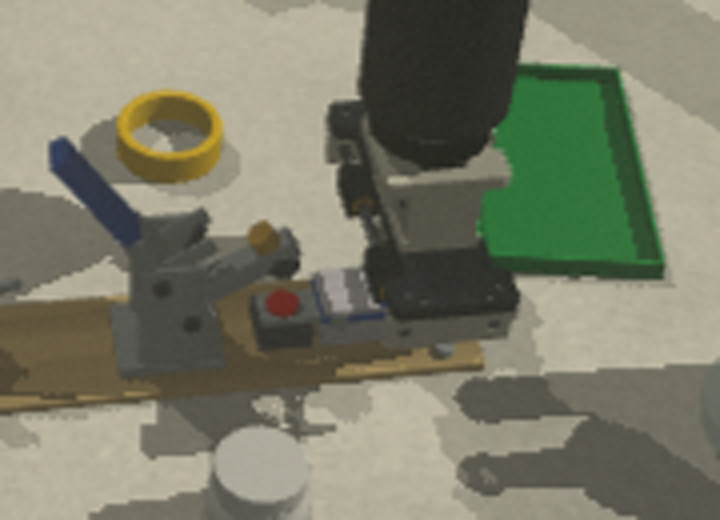

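The case lies on the bed (3 N contact), and the seal shows on the anvil at scene pixel ~(311,265). I'll check it by ray, then release and retreat.

Run:
```python
from h import *
a,d=load("scene",3); hsv=cv2.cvtColor(a,cv2.COLOR_RGB2HSV)
m=(cv2.inRange(hsv,(0,150,60),(8,255,255))|cv2.inRange(hsv,(172,150,60),(180,255,255)))
m[:255]=0;m[280:]=0;m[:,:295]=0;m[:,325:]=0
q=np.argwhere(m>0)[:,::-1]; u,v=q.mean(0); S=ray("scene",u,v,.0335); print(len(q),u,v,"seal clamp",(S-OC)@X,(S-OC)@Yc, cloud("scene",a,d)[m>0].mean(0))
# anvil right/front corner check in scene
g=cv2.cvtColor(a,cv2.COLOR_RGB2GRAY)
robot.move_gripper(.62); st("rel")
b=np.array(robot.read_position())
robot.servo_line(list(b+[0,0,.10]),speed=.2); st("up")
robot.servo_line(list(cl(.22,.26)),speed=.3); robot.dwell(.1)
wgrab(7)
```

```text
32 310.4375 265.40625 seal clamp 0.06568784876737757 -0.00034557056491377024 [0.5966 0.0841 0.0345]
rel t 18.76 pos [0.5809 0.1651 0.013 ] F [-0.0179 -0.1139 -0.691 ] g 0.619
up t 19.41 pos [0.5807 0.1651 0.1132] F [-0.704   0.0674  0.19  ] g 0.618
```

View pics/wrist7.png

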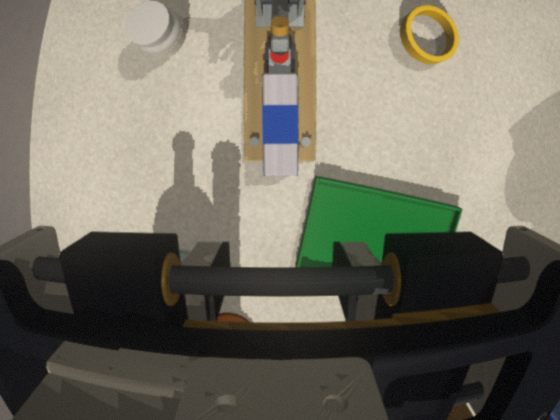

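```bash
cat >> h.py <<'E'
def hp(phi,r=.098,off=0.):
    x=-.020-r*np.cos(phi)+(.007+off)*np.sin(phi); z=.085+r*np.sin(phi)+(.007+off)*np.cos(phi)
    return cl(x+.0095*min(1,phi/.3),z)
E
python3 - <<'E'
from h import *
z=np.load("pics/wrist7.npz"); S=wray(z,280,175.5,.042); print("case end clamp x (209 exp)",(S-OC)@X)
robot.move_gripper(0.)
robot.servo_line(list(cl(-.02,.28)),speed=.35)
robot.servo_line(list(hp(1.0,off=.02)),speed=.25); robot.dwell(.2); st("start")
robot.servo_line(list(hp(1.0,off=.003)),speed=.06); st("near")
for phi in [.9,.8,.7,.6,.5]:
    robot.servo_line(list(hp(phi)),speed=.09); 
    print(phi,np.array(robot.read_position())-hp(phi),np.array(robot.read_force()),round(robot.read_t(),2))
grab("scene",4);grab("side",4)
E
python3 - <<'E'
import cv2
a=cv2.imread('pics/scene4.png')[170:310,180:380]; cv2.imwrite('pics/s4.png',cv2.resize(a,None,fx=4,fy=4,interpolation=cv2.INTER_CUBIC))
E
```

```text
case end clamp x (209 exp) 0.20815437612801513
start t 22.85 pos [ 0.6143 -0.0201  0.1841] F [0.3633 0.4637 0.0355] g 0.005
near t 23.28 pos [ 0.6155 -0.0355  0.1725] F [-0.6897  0.6254  0.811 ] g 0.003
0.9 [0.0004 0.0002 0.0003] [-0.4169  3.3297  3.5268] 23.57
0.8 [0.0004 0.0002 0.0004] [0.2223 2.6896 4.2469] 23.83
0.7 [0.0003 0.0002 0.0004] [-0.2453  3.511   4.0131] 24.09
0.6 [0.0001 0.0001 0.0002] [-0.3869  2.7538  3.7761] 24.35
0.5 [-0.     -0.      0.0001] [0.4708 2.3193 3.0596] 24.61
```

View pics/s4.png

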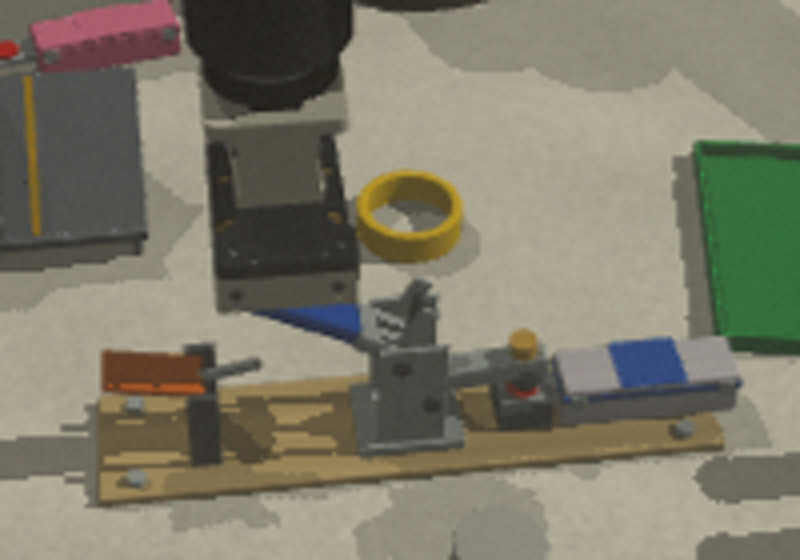

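The handle is coming down, and the jaw is descending onto the seal (red still visible at crop (520,385)). I continue through dead centre.

```bash
python3 - <<'E'
from h import *
for phi in [.4,.3,.2,.12,.06,0]:
    robot.servo_line(list(hp(phi)),speed=.08)
    F=np.array(robot.read_force()); print(phi,F,round(robot.read_t(),2))
    if np.linalg.norm(F)>30: print("HIGH");break
if F[2]<25:
    p=np.array(robot.read_position())
    robot.servo_line(list(hp(0)-[0,0,.001]),speed=.03); st("press")
robot.servo_line(list(hp(0)+[0,0,.05]),speed=.15); 
robot.servo_line(list(cl(-.195,.16)),speed=.2); st()
robot.dwell(.3); wgrab(8); grab("scene",5);grab("side",5)
E
python3 - <<'E'
import cv2
a=cv2.imread('pics/scene5.png')[170:310,180:380]; cv2.imwrite('pics/s5.png',cv2.resize(a,None,fx=4,fy=4,interpolation=cv2.INTER_CUBIC))
E
```

```text
0.4 [0.4004 2.1991 4.3525] 24.98
0.3 [0.017  1.8186 2.8824] 25.26
0.2 [0.7693 1.8807 1.7647] 25.55
0.12 [-0.6409  0.3913  1.2505] 25.81
0.06 [1.1381 0.4223 0.3453] 26.06
0 [0.5355 0.1053 2.3004] 26.31
press t 26.56 pos [ 0.6266 -0.0972  0.0918] F [-2.563  -0.0236  6.7585] g 0.001
 t 27.59 pos [ 0.6384 -0.1736  0.1588] F [-0.28    0.1984 -0.5848] g 0.004
```

View pics/s5.png

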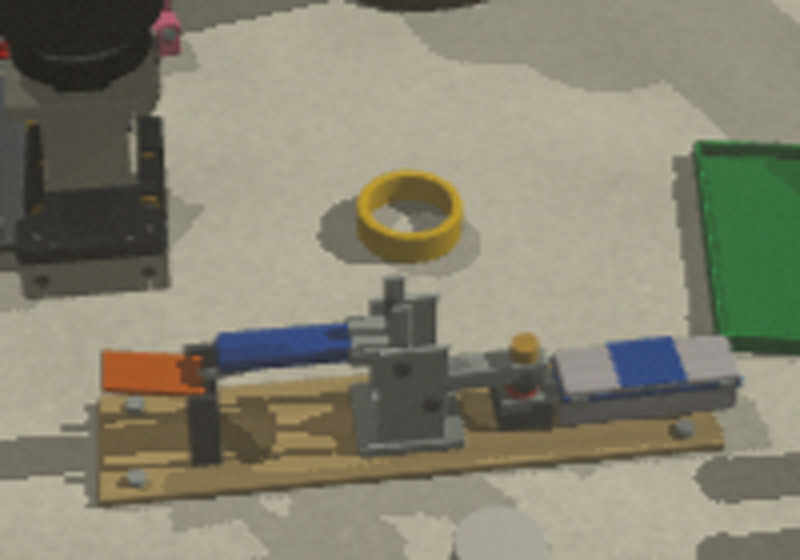

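View pics/side5.png

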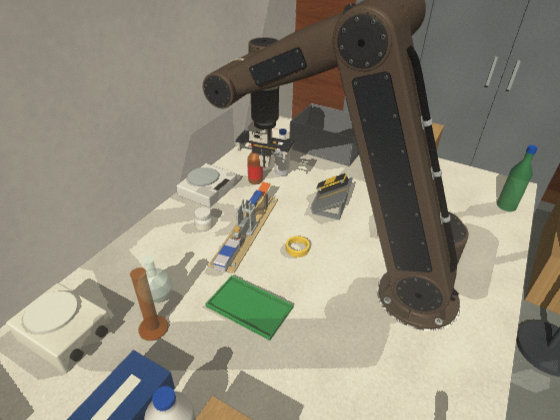

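The handle is level and stays down untouched, and the jaw is on the seal. I'll check the gripper's clearance from the soda bottle before pressing the release.

Run:
```python
from h import *
robot.dwell(1.0)
for n in ("scene","side"):
    a,d=load(n,0); c=cloud(n,a,d)
    m=(c[...,0]>.66)&(c[...,0]<.85)&(c[...,1]>-.34)&(c[...,1]<-.15)&(c[...,2]>.06)&(c[...,2]<.2)
    P=c[m]; print(n,len(P),np.percentile(P,[2,50,98],axis=0))
b=cl(-.195,0); 
for y in (-.097,.097):
    for x in (-.039,.039): print(cl(-.195+x,0,y))
```

```text
scene 1016 [[ 0.7348 -0.2914  0.0616]
 [ 0.759  -0.2624  0.1173]
 [ 0.7747 -0.2398  0.181 ]]
side 356 [[ 0.7157 -0.2813  0.063 ]
 [ 0.7357 -0.254   0.1141]
 [ 0.7624 -0.2367  0.1837]]
[ 0.7413 -0.1951  0.    ]
[ 0.7282 -0.1182  0.    ]
[ 0.5501 -0.2276  0.    ]
[ 0.537  -0.1507  0.    ]
```

View pics/wrist8.png

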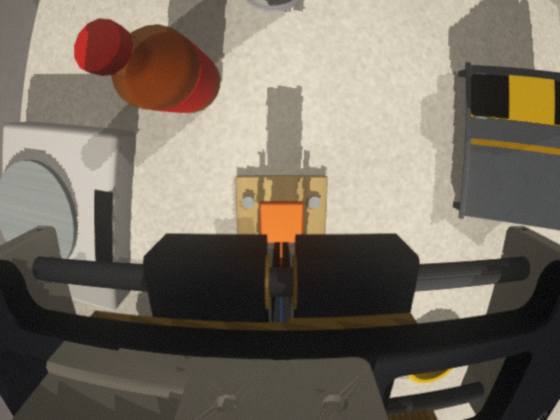

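Locked for over 1 s by now, and the body's nearest corner is ~38 mm from the soda. Pressing the release.

```bash
python3 - <<'E'
from h import *
robot.servo_line(list(cl(-.195,.084)),speed=.15); st("above")
z=.078
while z>.0455:
    robot.servo_line(list(cl(-.195,z)),speed=.06); F=np.array(robot.read_force()); print(round(z,3),F,round(robot.read_t(),2))
    if abs(F[2])>18: break
    z-=.004
grab("scene",6)
robot.servo_line(list(cl(-.195,.12)),speed=.15)
robot.servo_line(list(cl(-.195,.24)),speed=.25); robot.dwell(.1)
grab("scene",7);st()
E
python3 - <<'E'
import cv2,numpy as np
A=[cv2.resize(cv2.imread(f'pics/scene{k}.png')[170:310,180:380],None,fx=3,fy=2.1,interpolation=cv2.INTER_CUBIC) for k in(6,7)]
cv2.imwrite('pics/s7.png',np.vstack(A))
E
```

```text
above t 29.7 pos [ 0.6397 -0.1731  0.0846] F [-0.4486 -0.0319  0.4884] g 0.002
0.078 [0.0258 0.0381 0.6   ] 29.95
0.074 [ 0.5509 -0.2059 -0.169 ] 30.2
0.07 [0.4294 0.0611 1.1994] 30.45
0.066 [ 0.5362 -0.7461  2.219 ] 30.7
0.062 [1.1729 0.1919 2.0355] 30.95
0.058 [0.6854 0.5818 2.4038] 31.2
0.054 [1.0403 0.4487 3.507 ] 31.45
0.05 [ 1.9298 -0.2258  3.5   ] 31.7
0.046 [-1.0505  1.1368 10.7256] 31.95
 t 33.42 pos [ 0.6383 -0.1728  0.238 ] F [ 0.6425 -0.5964 -0.3159] g 0.008
```

View pics/s7.png

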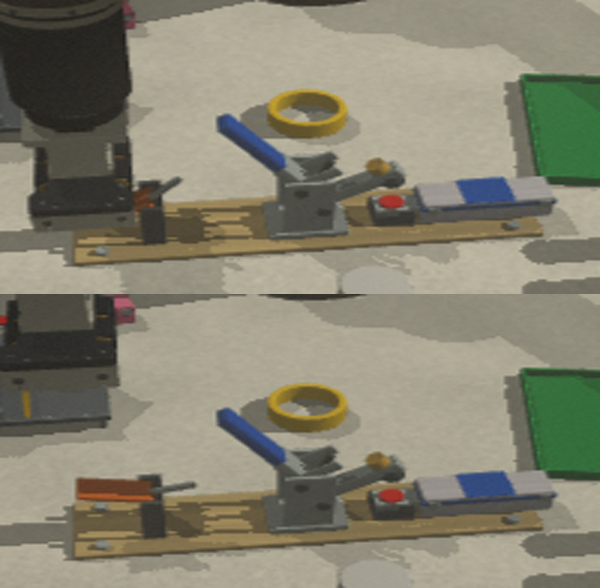

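The clamp has sprung open, with the case still on the bed and the seal on the anvil. I'll re-grasp it and carry it to the tray.

Run:
```python
from h import *
robot.servo_line(list(cl(-.10,.29)),speed=.3)
robot.servo_line(list(cl(.148,.24,.0005)),speed=.35)
robot.move_gripper(.65)
robot.servo_line(list(cl(.148,.07,.0005)),speed=.25)
robot.servo_line(list(cl(.148,.0135,.0005)),speed=.1); robot.dwell(.15); st("at")
robot.move_gripper(0.); st("grip")
robot.servo_line(list(cl(.148,.025,.0005)),speed=.06); st("lift")
robot.servo_line(list(cl(.215,.025,.0005)),speed=.12)
robot.servo_line(list(cl(.22,.14)),speed=.2); st("up")
TX=np.array([np.cos(-.015),np.sin(-.015),0]); RT=Rot(TX,DOWN); T=np.array([.4178,.2892,0])-.02*TX
robot.servo_line(list(T+[0,0,.14]),RT.tolist(),speed=.15)
robot.servo_line(list(T+[0,0,.05]),speed=.2); robot.dwell(.2); st("over tray"); wgrab(9); grab("scene",8)
```

```text
at t 37.57 pos [0.5817 0.1655 0.0144] F [ 0.2636 -0.0525  0.5093] g 0.65
grip t 38.0 pos [0.5812 0.1652 0.0138] F [-0.7955 -0.1665  2.0803] g 0.455
lift t 38.34 pos [0.5813 0.1653 0.0254] F [-0.2497 -0.0277 -3.0396] g 0.457
up t 39.77 pos [0.5688 0.2354 0.1389] F [-0.4161 -0.5305 -3.4517] g 0.455
over tray t 42.11 pos [0.3984 0.2904 0.0513] F [ 0.377  -0.4803 -3.386 ] g 0.451
```

View pics/wrist9.png

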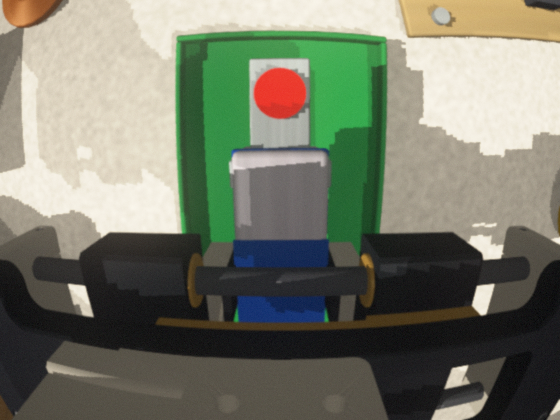

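View pics/scene8.png

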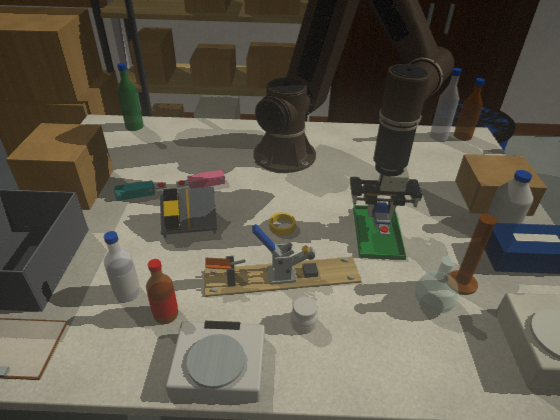

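The case is held centred and parallel in the tray (tray cols 178–386, case centre col 280). Lowering it to contact.

Run:
```python
from h import *
TX=np.array([np.cos(-.015),np.sin(-.015),0]); T=np.array([.4178,.2892,0])-.02*TX
F0=np.array(robot.read_force())[2]
robot.servo_line(list(T+[0,0,.016]),speed=.12); z=.013
while z>.005:
    robot.servo_line(list(T+[0,0,z]),speed=.04); f=np.array(robot.read_force())[2]; print(round(z,4),round(np.array(robot.read_position())[2],4),round(f-F0,2))
    if f-F0>2.5: break
    z-=.001
robot.dwell(.1); robot.move_gripper(.65); st("rel")
b=np.array(robot.read_position())
robot.servo_line(list(b+[0,0,.06]),speed=.12)
robot.servo_line([.33,.22,.30],speed=.25); robot.dwell(.4); st()
grab("scene",9);grab("side",9);wgrab(10)
a,d=load("scene",9);c=cloud("scene",a,d)
```

```text
0.013 0.0134 -0.28
0.012 0.0121 1.05
0.011 0.0109 1.11
0.01 0.0099 1.0
0.009 0.0097 11.47
rel t 44.56 pos [0.3978 0.2895 0.009 ] F [0.0374 0.0756 0.208 ] g 0.652
 t 46.76 pos [0.33   0.22   0.2996] F [ 0.276   0.9635 -0.0959] g 0.649
```

View pics/scene9.png

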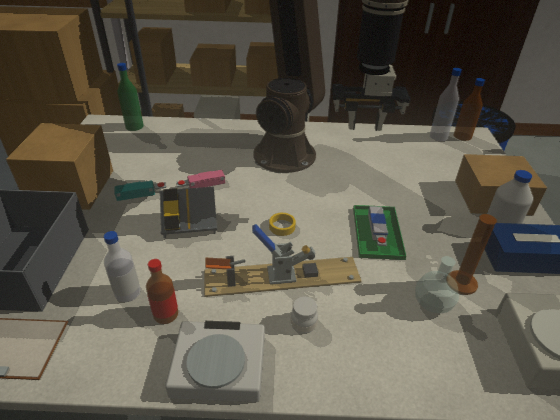

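View pics/side9.png

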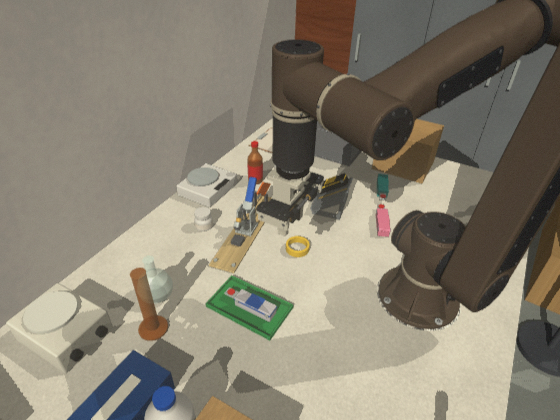

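View pics/wrist10.png

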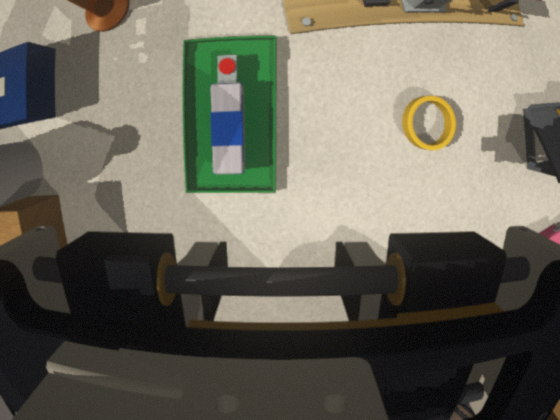

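The case lies flat and well inside the tray: (213–243, 55–173) within (184–276, 37–192) in the wrist view. The clamp is open, the bystanders are where they were, and the arm is clear. Handing in.

Run:
```python
from h import *
z=np.load("pics/wrist10.npz"); c=wcloud(z['d'],z['pos'],z['R']); L=c[88:170,215:240].reshape(-1,3); n=np.linalg.svd(L-L.mean(0),full_matrices=False)[2][2]; print("lid z",np.median(L[:,2]),"normal",n)
print(robot.read_t()); robot.job_done()
```

```text
lid z 0.037863221687469445 normal [-0.0282 -0.9832 -0.1802]
46.9083
the job is handed in; nothing more can be done
```

I did the whole job in the order asked and handed it in at 46.9 s; the system gave no verdict.

- **Rack and bed:** I took the blue-banded case from the slanted rack and slid it under the open jaw, raised to clear the base's bolt heads. Measured from the scene camera before I let go, the seal was within 1 mm of the anvil centre.
- **Locking:** I pushed the handle over centre with about 7 N at most. The handle stayed level by itself for more than 1 s with the robot clear of it.
- **Release:** I pressed the orange lever, up to about 11 N, and the clamp sprang open.
- **Tray:** I picked the case up again and set it down in contact with the tray floor before letting go. Contact peaked at about 11 N, higher than the 2.5 N I aimed for.

**Last checks:**
- In the final pictures the case lies well inside the tray and the clamp is open. Nothing else has visibly moved, and the arm is clear.
- The lid stands at z = 37.9 mm, against 38 mm expected for a case lying flat.
- One check failed: the plane fit of the lid's normal in the tray gave a nonsensical direction. I think pixels off the lid got into it, but I did not rerun it. That the case is flat rests on the lid height and the pictures.

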